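Four clicks on the router lift, then lock it

TASK

Raise the cutter of the router lift: pushing the black bar of its big round dial with a fingertip, turn the dial clockwise (seen from above) exactly four clicks from where it stands, without going past the fourth. Then push the locking lever on the plate away from the robot, all the way over to its stop. Use light pushes, grip nothing, and leave everything else on the plate and bench where it is.

Things in the scene. Friction and masses are not known exactly. Their poses are not given: they have to be found in the camera images.
- lift_unit: The router lift, in mm: plywood slab with aluminium top plate, 220 (x) by 380 (y) by 45 high, fixed to the bench. Origin: centre of its underside, on the bench; z up, x to its far side, y to its left. The dial sits near x 0, y -100; lever pivot at x 0, y +125; steel cutter, 21 across, 25 above the plate at x +20, y +20; wooden fence 22 x 110, 30 above the plate, at x +88, y +25.
- dial_base: Round white base plate of the dial, 136 across and 3 thick, fixed on the unit's plate and set at any angle. Origin: centre of its underside, 45 above the bench, on the dial's axis; z up. Twelve small black ticks on its rim, 30 degrees apart, one per click; the first on its x axis.
- dial_axis (a point): Point on the dial's axis at the top of its bar, 86 above the bench. The dial is a grey disc 104 across whose upper face is 62 above the bench; a straight black bar 100 long, 14 wide and 24 high stands across its middle on that face (top 86 above the bench).
- dial_mark (a point): Point on the top of the dial's bar, 45 from the axis, at the end that bears a thin white line. It turns with the dial.
- dial (a joint): Turn of the dial (rad), growing clockwise seen from above. It clicks into a sprung stop at each whole multiple of 0.5236 (30 degrees), starts in stop 0 (marked end on its base's -x axis) and can turn on to 6.0; it cannot turn back from 0. Leaving a stop takes about 0.2 N m (5 N on the bar 40 mm out); past half-way it snaps ahead by itself into the next stop and stays there.
- lever_tip (a point): Centre of the round black ball, 26 across, at the upper end of the locking lever: 80 from its pivot, which is 67 above the bench. The lever stands on a grey block 70 x 50, 25 high, at the left of the plate, and swings in the unit's x-z plane. It is a steel rod 10 thick up to the ball.
- lever (a joint): Swing of the locking lever in rad: 0 leaning 0.5 rad from upright towards the robot (-x of the unit), 1.0 at the stop, leaning as far away (+x of the unit: locked). It stays where it is left; about 1 N at the ball moves it.
- collet_nut: Bystander, loose: plain steel collet nut, ring 32 across and 24 high, standing on the plate at its far right corner (mm). Origin at the centre of its underside. Leave it alone.
- spare_cutter: Bystander, loose: spare steel router bit standing on its head on the plate's near right corner, 22 across, 50 high (mm). Origin at the centre of its underside. Leave it alone.
- test_strip: Bystander, loose: pale wooden test strip 35 x 90 x 18, lying on the plate before the cutter (mm). Origin at the centre of its underside. Leave it alone.
- glue: Bystander, loose: white glue bottle, 60 across, 170 high, on the bench to the left (mm). Origin at the centre of its underside. Leave it alone.
- screw_jar: Bystander, loose: glass jar with steel lid, 70 across, 90 high, on the bench to the right (mm). Origin at the centre of its underside. Leave it alone.
- mug: Bystander, loose: white mug, 80 across, 92 high, on the bench far left (mm). Origin at the centre of its underside. Leave it alone.
- wrench: Bystander, loose: open-ended steel wrench 180 long, lying on the bench to the right (mm). Origin at the centre of its underside. Leave it alone.
- offcut: Bystander, loose: wooden offcut 100 x 70 x 45 on the bench to the left (mm). Origin at the centre of its underside. Leave it alone.

How it is judged:
By the outcome, as a careful person would: the job done as asked, in the order asked, and still so for the second after the job is handed in, with the robot touching nothing.
It also fails if it takes over 67 s, if anything falls off the work surface, if the arm or the gripper's body presses on something with over 40 N, if the wrist force passes 120 N, or if a joint passes its speed limit or range.

ROBOT

A 6-joint arm with a two-finger parallel gripper is mounted at the origin on the work surface. World frame = base frame: x ahead of the robot, y to its left, z up, the work surface at z = 0. Lengths are in m, angles in rad, forces in N, time in s.
With the tool pointing down it reaches from about 0.25 to 0.8 m from the base axis. Payload 8.5 kg.
Tool frame: the origin (TCP) lies between the finger pads; the fingertips stand arm.tip_extent ahead of it and the grasp point (between the pads) lies 11 mm behind it (arm.tip_extent is the distance from the TCP to the fingertips, in m); z points along the fingers, y is the line along which they close (so a half turn about z gives the same grasp; the last joint's range is limited). The gripper opens to 85 mm and grips with 20 to 120 N. Pads are 22 mm wide; open, the fingers measure 114 mm over their backs; the gripper's body (76 mm by 85 mm) begins 54 mm behind the grasp point. The pads swing forward as they close: fully open they stand 13 mm farther back than shut.
Start: joints at [1.165, 0.238, -0.013, 1.319, 0, 1.571], TCP at [0.207, 0.482, 0.239] pointing down, gripper open.
Joint ranges: [-2.66, 2.66], [-1.03, 1.9], [-1.14, 1.46], [-1.82, 2.27], [-1.45, 1.34], [-3.14, 3.14]. Speed limits (rad/s): [2.22, 2.22, 2.79, 3.14, 3.14, 3.14].

INTERFACE

Orientations are given as a rotation vector (axis times angle).
In Python, from plant import arm gives the robot as it stands. The module is installed in compiled form; this text tells all that it offers.
- The arm moves only by the tool servo_tool, never from a script. Its argument "plan" is a list of rows, each a list of 2 entries, a list of its own where there are three numbers: the shift along the tool's x, y, z scaled (see below), then the turn about the tool's z scaled (see below). In form: [[[tx, ty, tz], yaw], ...]. A call has 1 to 8 rows; each row shifts and turns the commanded pose from where the row before left it, along the tool's axes as they then stand; what a row does not reach is not made up. The controller multiplies each number of a shift by 0.04 m and each number of a turn by 4 degrees. A row lasts 1/12 s, in which the tool goes at most 41.7 mm and 7.16 degrees, less where a joint would pass 70% of its speed; a pose out of reach is approached as far as the arm can. A call with a number of a shift or a turn outside -1 to 1 is refused whole. A call with a gripper value outside its range is refused whole. "gripper" is the gripper's target within -1 to 1 (shut at 1, half-way at 0, fully open at -1), set as the call begins (left out, the last holds). The fingers move at their own pace and stop on an object; the grip force is fixed at half the most. Time passes only in rows, so rows that do not move let the fingers close. It gives the time, the measured TCP pose, the force, the opening and the grip force at its end, in the units of the state.
- arm.sense(): the state, without advancing time (a new reading comes with each control period).
- arm.get_image(name): name is "scene" or "side" or "wrist"; returns a dict with "image" (384x512x3 uint8, blue, green, red), "fx", "fy", "cx", "cy" (pixels), "xyz" and "rotation" of the camera in the world. Camera axes: x right, y up, looking along -z (the intrinsics and any distortion apply to the point x, -y, -z); pixel columns grow to the right and rows downward; lengths in m; the calibration is good to about 2 mm. The wrist camera is an equidistant fisheye: a pixel r from the principal point sees the ray r / f radians off the axis. A picture is of the moment at which its call begins. There is no depth.
- arm.close_job(): hands the job in; it is judged then, once.
Trained networks look in a picture, given as the dict that the camera call returned (one of the last four; its "shot" number tells which), for a name from the list of things; names that differ only in an ending like _2 or _b are one class to them, and where a whole thing is asked for, a point or a joint stands for the part that bears it (a point fixed in the world has none). Each returns a list of dicts, best first, with "p" (0 to 1); they miss things now and then, are a little off and sometimes report something else, mostly with a low value. They report only what shows in the picture. A call takes as long as a camera call.
- arm.search_frame(picture, name): "extent" ([left, top, right, bottom] in pixels, round what is visible of it).
- arm.cut_out(picture, name): "pixels" (384x512 bool, what is visible of it) and "extent" ([left, top, right, bottom] in pixels, round what is visible of it).
- arm.landmark_of(picture, name): "location" ([column, row] in pixels: a listed point, or the origin of a listed thing).
The state is a dict: "t": time; "joints": joint angles; "qd": joint speeds; "joint_efforts": joint torques, N m; "tcp_pos": TCP position; "tcp_rot": TCP orientation; "wrist_force": force on the tool from outside, world axes, zero at the start; "moment": the same for the moment, N m; "finger_gap": finger opening in m; "gripper_force": force on a finger pad.
Only numpy, scipy, OpenCV 4.12 (cv2) and the standard library are available. Lean on these libraries where they do the work, as an engineer would, in place of code of your own. Each camera call takes 0.05 s, during which the arm holds its last target. There are 200 camera calls.

## Working session

There is one attempt and no reset: what is moved stays moved. The work goes in short steps, Python scripts to look and compute and a tool call to move; the robot and the scene stay as the last step left them, time stands still between calls to the robot, and variables do not carry over. Pictures are saved under pics/ and viewed, at most 10 in all, crops included, and the job is handed in when it is done.

Besides the shell and the picture viewer there is one more tool, called after "Request:" in YAML: its name, and indented under it one key for each argument. servo_tool: Moves the arm, as the interface text tells. Shifts and turns lie within -1 to 1; 1 stands for 0.04 m of shift or 4 degrees of turn. Its arguments: {"type":"object","properties":{"plan":{"type":"array"},"gripper":{"type":"number"}},"required":["plan"]}

```bash
mkdir -p pics; cat > h.py <<'E'
import numpy as np, cv2
from plant import arm
from scipy.spatial.transform import Rotation as R
def rot(c):
    r=np.array(c["rotation"],float)
    return r if r.shape==(3,3) else R.from_rotvec(r).as_matrix()
def ray(c,px):
    u=(px[0]-c["cx"])/c["fx"]; v=(px[1]-c["cy"])/c["fy"]
    return np.array(c["xyz"]), rot(c)@np.array([u,-v,-1.0])
def onz(c,px,z):
    o,d=ray(c,px); return o+d*(z-o[2])/d[2]
def proj(c,p):
    q=rot(c).T@(np.array(p)-c["xyz"]); return [c["cx"]+c["fx"]*q[0]/-q[2], c["cy"]-c["fy"]*q[1]/-q[2]]
E
python3 - <<'E'
from h import *
s=arm.sense(); print(s, arm.tip_extent)
for n in("scene","side"):
    c=arm.get_image(n); cv2.imwrite(f"pics/{n}0.png",c["image"])
    print(n,{k:c[k] for k in c if k!="image"})
    for t,z in(("lift_unit",0),("dial_base",.045),("dial_axis",.086),("dial_mark",.086),("lever_tip",.137),("spare_cutter",.045),("collet_nut",.045),("test_strip",.045),("glue",0)):
        for d in arm.landmark_of(c,t)[:1]: print(t,d["location"],round(d["p"],2),onz(c,d["location"],z).round(4))
E
```

```text
{'t': 0.0, 'joints': array([ 1.16499283e+00,  2.38801673e-01, -1.42662812e-02,  1.31921971e+00,
       -4.73317168e-05,  1.57078251e+00]), 'qd': array([-0.00057837, -0.00151665,  0.00066158, -0.00016744, -0.00039996,
        0.00040503]), 'joint_efforts': array([ 1.06019910e-03, -5.38774073e+01,  3.46433759e+01,  1.85937627e-02,
        3.18342472e-05, -1.14771279e-05]), 'tcp_pos': array([0.20709535, 0.48197246, 0.23866199]), 'tcp_rot': array([-6.32997164e-01, -3.07690050e+00,  2.30931831e-03]), 'wrist_force': array([-0.17101334,  0.23357941, -0.64041915]), 'moment': array([ 0.00255126,  0.02507681, -0.07122149]), 'gripper_force': 0.0, 'finger_gap': 0.08539723038560743} 0.008
scene {'fx': 384.5756066652407, 'fy': 384.5756066652407, 'cx': 261.07557404196655, 'cy': 193.33884709860337, 'xyz': array([ 1.26278137, -0.68963331,  0.72993662]), 'rotation': array([0.95986241, 0.43948001, 0.72727273]), 'shot': 1}
lift_unit [256.5, 237.8] 0.56 [ 0.5505 -0.0625  0.    ]
dial_base [227.6, 233.8] 0.79 [ 0.5197 -0.1484  0.045 ]
dial_axis [227.0, 224.3] 0.64 [ 0.5277 -0.1534  0.086 ]
dial_mark [226.
[... 170 characters left out ...]
209.2] 0.63 [ 0.4739 -0.0084  0.045 ]
glue [354.9, 168.9] 0.59 [0.4994 0.5298 0.    ]
side {'fx': 488.22447831718637, 'fy': 488.22447831718637, 'cx': 254.5143422957155, 'cy': 189.21066988944858, 'xyz': array([-0.04584528,  1.19986943,  1.20712973]), 'rotation': array([ 0.24550131, -1.16571379, -2.45833636]), 'shot': 2}
lift_unit [256.5, 201.3] 0.96 [ 0.534  -0.0693  0.    ]
dial_base [267.7, 177.7] 0.69 [ 0.5334 -0.167   0.045 ]
dial_axis [269.9, 169.2] 0.7 [ 0.5272 -0.1703  0.086 ]
dial_mark [265.0, 164.0] 0.59 [ 0.5577 -0.1921  0.086 ]
lever_tip [238.1, 192.9] 0.52 [0.5432 0.0633 0.137 ]
test_strip [265.6, 208.0] 0.58 [ 0.4675 -0.0035  0.045 ]
glue [182.3, 318.9] 0.7 [0.5024 0.5043 0.    ]
```

```bash
python3 - <<'E'
import cv2
for n,(x0,x1,y0,y1) in {"scene0":(170,330,150,280),"side0":(170,340,120,260)}.items():
    i=cv2.imread(f"pics/{n}.png")[y0:y1,x0:x1]; cv2.imwrite(f"pics/{n}c.png",cv2.resize(i,None,fx=4,fy=4,interpolation=cv2.INTER_CUBIC))
E
```

```text
(no output)
```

View pics/scene0c.png

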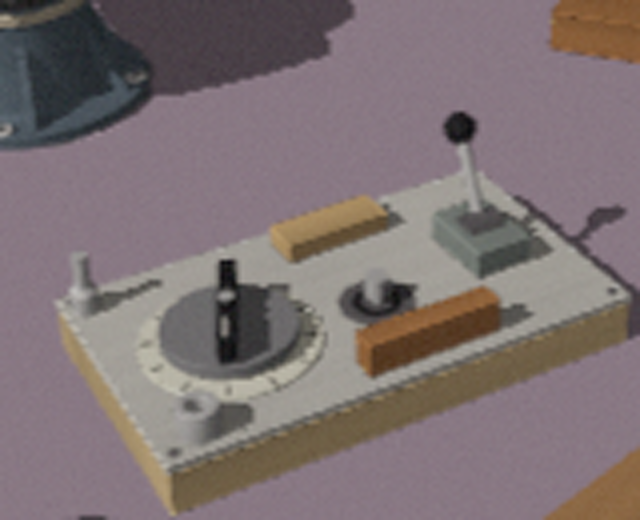

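View pics/side0c.png

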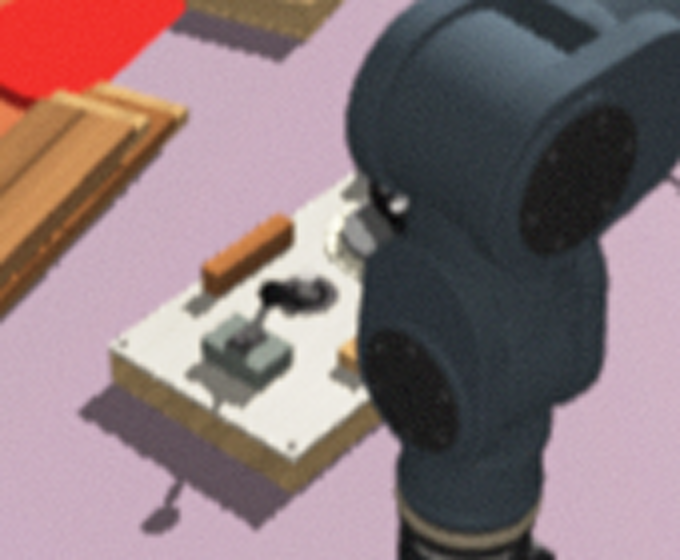

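The scene view shows the unit: the black bar runs at crop x≈228 from y≈262 to 360, with its marked end towards the camera. The spare cutter is at (80,285), the nut at (197,415) and the lever ball at (460,127), leaning towards the robot. In the side view the arm hides the dial. I'll shut the gripper and move above the dial to look with the wrist camera.

Request:
servo_tool:
  plan:
    - [[-0.755,-0.64,0],0]
    - [[-0.755,-0.64,0],0]
    - [[-0.755,-0.64,0],0]
    - [[-0.755,-0.64,0],0]
    - [[-0.755,-0.64,0],0]
    - [[-0.755,-0.64,0],0]
    - [[-0.755,-0.64,0],0]
    - [[-0.755,-0.64,0],0]
  gripper: 1

```text
t: 1.67
tcp_pos: [0.3487, 0.1971, 0.2396]
tcp_rot: [0.632, 3.077, 0.001]
wrist_force: [1.6, -0.4, -0.5]
finger_gap: 0.0004
gripper_force: 0.0
```

Request:
servo_tool:
  plan:
    - [[-0.755,-0.64,0],0]
    - [[-0.755,-0.64,0],0]
    - [[-0.755,-0.64,0],0]
    - [[-0.755,-0.64,0],0]
    - [[-0.755,-0.64,0],0]
    - [[-0.755,-0.64,0],0]
    - [[-0.755,-0.64,0],0]
    - [[-0.755,-0.64,0],0]

```text
t: 2.33
tcp_pos: [0.49, -0.0869, 0.2395]
tcp_rot: [0.634, 3.077, -0.0]
wrist_force: [0.8, 0.5, 0.5]
finger_gap: -0.0002
gripper_force: 0.0
```

```bash
cat >> h.py <<'E'
def wray(c,px):
    u=(px[0]-c["cx"])/c["fx"]; v=(px[1]-c["cy"])/c["fy"]; r=np.hypot(u,v)+1e-12
    return np.array(c["xyz"]), rot(c)@np.array([u/r*np.sin(r),-v/r*np.sin(r),-np.cos(r)])
def wonz(c,px,z):
    o,d=wray(c,px); return o+d*(z-o[2])/d[2]
def wproj(c,p):
    q=rot(c).T@(np.array(p)-c["xyz"]); x,y,z=q[0],-q[1],-q[2]; h=np.hypot(x,y)+1e-12; a=np.arctan2(h,z)
    return np.array([c["cx"]+c["fx"]*a*x/h, c["cy"]+c["fy"]*a*y/h])
def st():
    s=arm.sense(); Rm=R.from_rotvec(s["tcp_rot"]).as_matrix()
    print("t",round(s["t"],2),"tcp",s["tcp_pos"].round(4),"xang",round(np.degrees(np.arctan2(Rm[1,0],Rm[0,0])),1),"z",Rm[:,2].round(3),"F",s["wrist_force"].round(1),"j",s["joints"].round(2)); return s,Rm
Z=dict(lift_unit=0,dial_base=.045,dial_axis=.086,dial_mark=.086,lever_tip=.137,spare_cutter=.045,collet_nut=.045,test_strip=.045)
def look(name):
    c=arm.get_image("wrist"); cv2.imwrite(f"pics/{name}.png",c["image"])
    for t,z in Z.items():
        for d in arm.landmark_of(c,t)[:1]: print(t,np.round(d["location"],1),round(d["p"],2),wonz(c,d["location"],z).round(4))
    return c
E
python3 - <<'E'
from h import *
st(); c=look("w1"); print(c["fx"],c["cx"],c["cy"],c["xyz"],rot(c).round(3))
E
```

```text
t 2.33 tcp [ 0.49   -0.0869  0.2395] xang 156.7 z [ 0. -0. -1.] F [0.8 0.5 0.5] j [-0.18  0.19 -0.08  1.3  -0.    0.23]
lift_unit [288.7 193.6] 0.86 [ 0.5401 -0.0628 -0.    ]
dial_base [216.6 224.7] 0.79 [ 0.5287 -0.1556  0.045 ]
dial_axis [213.5 235. ] 0.58 [ 0.5255 -0.1519  0.086 ]
dial_mark [200.6 268.7] 0.6 [ 0.5572 -0.1841  0.086 ]
lever_tip [434.1 182.8] 0.66 [0.5445 0.0695 0.137 ]
spare_cutter [135.7 158.3] 0.75 [ 0.4161 -0.2106  0.045 ]
collet_nut [204.4 271.7] 0.26 [ 0.5813 -0.1991  0.045 ]
test_strip [315.4 136.4] 0.78 [ 0.4772 -0.0099  0.045 ]
297.3186396354542 256.75489781858835 193.19751371655366 [ 0.42886742 -0.06031948  0.37398996] [[ 0.395 -0.886 -0.243]
 [ 0.919  0.381  0.105]
 [-0.    -0.265  0.964]]
```

View pics/w1.png

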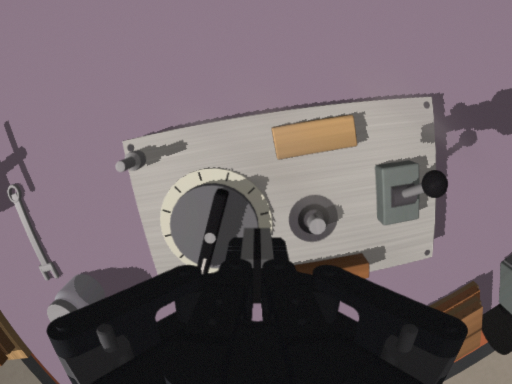

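The wrist view shows the dial ring centred near (214,226), with the unmarked bar end at (221,192) and the axis screw at (210,238). The lever ball is at (434,183) and the fingertips at (257,235). Next I'll fit the unit, ring and bar.

```bash
python3 - <<'E'
from h import *
st(); c=arm.get_image("wrist"); im=c["image"].astype(int)
hsv=cv2.cvtColor(c["image"],cv2.COLOR_BGR2HSV)
P=[wonz(c,p,.045)[:2] for p in((124,144),(434,97),(437,255))]
a=P[1]-P[0]; print("unit yaw(y axis-90)",np.degrees(np.arctan2(a[1],a[0]))-90,np.linalg.norm(a)); b=P[2]-P[1]; print("xaxis",np.degrees(np.arctan2(b[1],b[0])),np.linalg.norm(b),"centre",(P[0]+P[2])/2)
th=np.radians(np.degrees(np.arctan2(a[1],a[0]))-90); M=np.array([[np.cos(th),-np.sin(th)],[np.sin(th),np.cos(th)]])
ce=(P[0]+P[2])/2
for n,p in(("dial",(0,-.1)),("pivot",(0,.125)),("cut",(.02,.02)),("levertip",(-.08*np.sin(.5),.125)),("levertip_end",(.08*np.sin(.5),.125))): print(n,ce+M@p)
# ring outer radius fit: sample rays from centre in world plane z=.048
def samp(p,z): 
    u=wproj(c,[p[0],p[1],z]); return cv2.remap(c["image"],np.float32([[u[0]]]),np.float32([[u[1]]]),cv2.INTER_LINEAR)[0,0].astype(int)
# cream mask by hsv of known ring pixel
print("ring px",hsv[178,205],hsv[230,165],"plate",hsv[130,230],hsv[160,270])
# bar dark mask
m=(im.max(2)<45); 
lab=cv2.connectedComponents(m.astype(np.uint8))[1]; ys,xs=np.where(m[188:234,195:232]); 
W=np.array([wonz(c,(x+195,y+188),.086)[:2] for x,y in zip(xs,ys)])
mu=W.mean(0); d=np.linalg.svd(W-mu)[2][0]; print("bar pix",len(W),mu,"dir",np.degrees(np.arctan2(d[1],d[0])),"ext",(W-mu)@d@np.eye(1) if 0 else [((W-mu)@d).min(),((W-mu)@d).max()])
print("screw",wonz(c,(210,238),.088),"endpt",wonz(c,(221,191),.086))
big=cv2.resize(c["image"][160:290,140:290],None,fx=5,fy=5,interpolation=cv2.INTER_CUBIC)[:600]; cv2.imwrite("pics/w1c.png",np.clip(big*1.6,0,255).astype(np.uint8))
E
```

```text
t 2.78 tcp [ 0.4892 -0.0837  0.2395] xang 156.8 z [ 0. -0. -1.] F [-0.2  0.5 -0. ] j [-0.17  0.19 -0.08  1.3  -0.    0.23]
unit yaw(y axis-90) -13.686269088089787 0.3810852473112855
xaxis -12.78812346268086 0.21819525961309674 centre [ 0.54499605 -0.05279641]
dial [ 0.52133552 -0.14995699]
pivot [0.57457172 0.06865432]
cut [ 0.56916028 -0.0380964 ]
levertip [0.5373067  0.07772909]
levertip_end [0.61183673 0.05957955]
ring px [ 23  30 211] [ 23  30 210] plate [ 14  19 179] [ 17  21 170]
bar pix 578 [ 0.50260905 -0.13645503] dir -40.49114752427464 ext [np.float64(-0.02446687555867844), np.float64(0.026133557016447827)]
screw [ 0.52586922 -0.15302256  0.088     ] endpt [ 0.48433692 -0.12064189  0.086     ]
```

View pics/w1c.png

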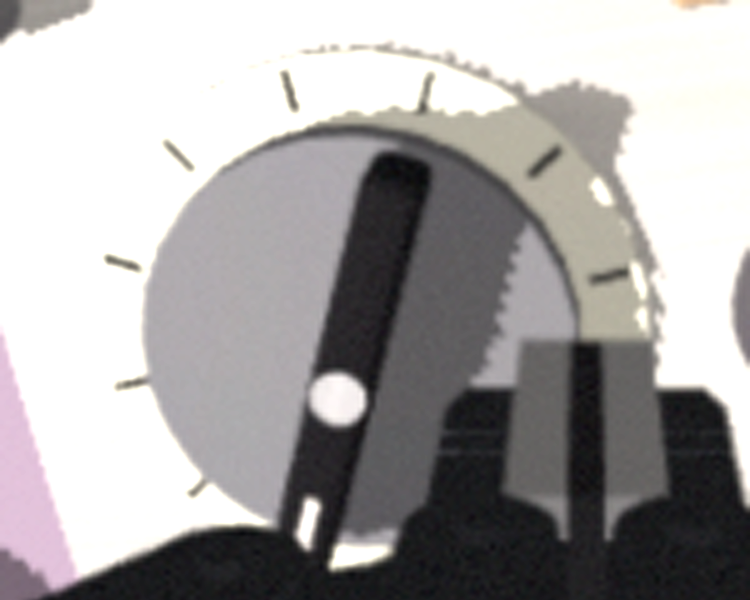

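The crop shows the white mark on the far end of the bar (crop (310,520)), pointing at about -39° in the world. The axis is near (0.525, -0.153). I'll swing the tool so that its x is the push direction, shift behind the marked end, and lower to just above the bar.

Request:
servo_tool:
  plan:
    - [[0,0,0],-1]
    - [[0,0,0],-1]
    - [[0,0,0],-1]
    - [[0,0,0],-1]
    - [[0,0,0],-1]
    - [[0,0,0],-1]
    - [[0,0,0],-1]
    - [[0,0,0],-1]

```text
t: 3.5
tcp_pos: [0.4893, -0.084, 0.2396]
tcp_rot: [-0.247, 3.132, -0.0]
wrist_force: [-0.2, 1.0, -0.7]
finger_gap: -0.0001
gripper_force: 0.0
```

Request:
servo_tool:
  plan:
    - [[0,0,0],-1]
    - [[0,0,0],-1]
    - [[0,0,0],-1]
    - [[0,0,0],-1]
    - [[0,0,0],-1]
    - [[0,0,0],-1]
    - [[0,0,0],-1]
    - [[0,0,0],-1]

```text
t: 4.17
tcp_pos: [0.4894, -0.084, 0.2396]
tcp_rot: [-1.101, 2.942, -0.0]
wrist_force: [-0.7, -0.2, 0.1]
finger_gap: 0.0002
gripper_force: 0.0
```

Request:
servo_tool:
  plan:
    - [[0,0,0],-1]
    - [[0,0,0],-1]
    - [[0,0,0],-0.55]
    - [[0,-0.92,0],0]
    - [[0,-0.92,0],0]
    - [[0,-0.92,0],0]
    - [[0,0,0.8],0]
    - [[0,0,0.8],0]

```text
t: 4.83
tcp_pos: [0.5786, -0.1553, 0.1761]
tcp_rot: [-1.349, 2.832, -0.006]
wrist_force: [-0.4, 1.2, -1.6]
finger_gap: -0.0002
gripper_force: 0.0
```

```bash
python3 - <<'E'
from h import *
s,Rm=st(); c=look("w2"); st()
b=wproj(c,s["tcp_pos"]+Rm@[0,0,.008]); print("tip px",b)
E
```

```text
t 4.83 tcp [ 0.5786 -0.1553  0.1761] xang -129.1 z [ 0.006 -0.002 -1.   ] F [-0.4  1.2 -1.6] j [-0.26  0.39  0.04  1.22 -0.   -1.15]
lift_unit [329.3 220.5] 0.97 [ 0.5475 -0.0645  0.    ]
dial_base [302.7 153.1] 0.8 [ 0.5274 -0.1539  0.045 ]
dial_axis [311.  156.9] 0.82 [ 0.5254 -0.1557  0.086 ]
dial_mark [251.1 154.4] 0.9 [ 0.5601 -0.1859  0.086 ]
spare_cutter [358.4  36.4] 0.56 [ 0.4173 -0.208   0.045 ]
collet_nut [192.8 129.2] 0.71 [ 0.5905 -0.2336  0.045 ]
test_strip [416.5 231.3] 0.73 [ 0.4768 -0.0102  0.045 ]
t 5.28 tcp [ 0.576  -0.1542  0.1773] xang -129.0 z [ 0.003 -0.001 -1.   ] F [ 0.1 -0.5  0.5] j [-0.26  0.38  0.04  1.22 -0.   -1.15]
tip px [257.07676839 243.58682122]
```

View pics/w2.png

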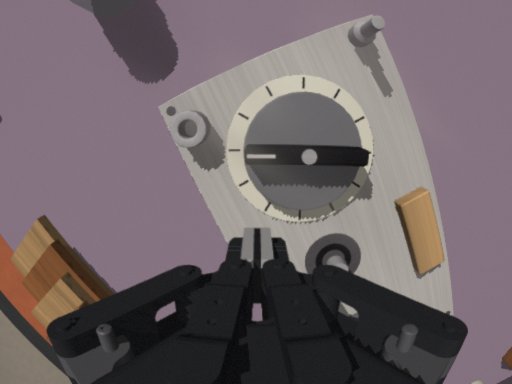

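The wrist view is clear: axis at (309,157), mark end at (250,155), and the finger is behind the bar. I'll descend beside the bar and close most of the gap.

Request:
servo_tool:
  plan:
    - [[0,0,0.84],0]
    - [[0,0,0.84],0]
    - [[0,0,0.84],0]
    - [[0.15,0,0],0]
    - [[0.1,0,0],0]
    - [[0,0,0],0]
    - [[0,0,0],0]

```text
t: 5.87
tcp_pos: [0.5693, -0.1625, 0.0759]
tcp_rot: [-1.35, 2.836, -0.002]
wrist_force: [-0.3, 0.0, -0.2]
finger_gap: 0.0002
gripper_force: 0.0
```

```bash
cat >> h.py <<'E'
A=np.array([0.526,-0.1555])
def dial(name=None):
    s,Rm=st(); c=arm.get_image("wrist")
    if name: cv2.imwrite(f"pics/{name}.png",c["image"])
    g=lambda n:[ (wonz(c,d["location"],.086)[:2],round(d["p"],2),np.round(d["location"])) for d in arm.landmark_of(c,n)[:1]]
    a,m=g("dial_axis"),g("dial_mark"); print(a,m)
    if m:
        for o in [A]+([a[0][0]] if a else []):
            v=m[0][0]-o; print("mark ang",round(np.degrees(np.arctan2(v[1],v[0])),1),"r",round(np.linalg.norm(v),4))
    v=s["tcp_pos"][:2]-A; x=Rm[:2,0]; y=Rm[:2,1]; print("tcp rel axis along tool x,y",(v@x).round(4),(v@y).round(4))
    return c
E
python3 - <<'E'
from h import *
dial()
E
```

```text
t 5.87 tcp [ 0.5693 -0.1625  0.0759] xang -129.1 z [ 0.001 -0.001 -1.   ] F [-0.3  0.  -0.2] j [-0.28  0.45 -0.14  0.98 -0.   -1.17]
[(array([ 0.52531109, -0.15653161]), 0.56, array([340., 213.]))] [(array([ 0.56012645, -0.18580439]), 0.77, array([240., 212.]))]
mark ang -41.6 r 0.0456
mark ang -40.1 r 0.0455
tcp rel axis along tool x,y -0.0219 -0.038
```

Request:
servo_tool:
  plan:
    - [[0.09,0,0],0]
    - [[0.0334,-0.0151,0],0.5]
    - [[0.0334,-0.0151,0],0.5]
    - [[0.0334,-0.0151,0],0.5]
    - [[0.0334,-0.0151,0],0.5]
    - [[0.0334,-0.0151,0],0.5]
    - [[0,0,0],0]

```text
t: 6.6
tcp_pos: [0.5646, -0.1717, 0.0749]
tcp_rot: [-1.097, 2.943, 0.0]
wrist_force: [1.5, 2.0, 0.0]
finger_gap: 0.0002
gripper_force: 1.4
```

```bash
python3 - <<'E'
from h import *
dial()
E
```

```text
t 6.6 tcp [ 0.5646 -0.1717  0.0749] xang -139.1 z [ 0.001  0.    -1.   ] F [1.5 2.  0. ] j [-0.3   0.45 -0.14  0.98  0.   -1.01]
[(array([ 0.52576629, -0.15747326]), 0.88, array([337., 220.]))] [(array([ 0.55756957, -0.1898252 ]), 0.58, array([237., 227.]))]
mark ang -47.4 r 0.0466
mark ang -45.5 r 0.0454
tcp rel axis along tool x,y -0.0186 -0.0375
```

Request:
servo_tool:
  plan:
    - [[0.0334,-0.0151,0],0.5]
    - [[0.0334,-0.0151,0],0.5]
    - [[0.0334,-0.0151,0],0.5]
    - [[0.0334,-0.0151,0],0.5]
    - [[0.0334,-0.0151,0],0.5]
    - [[0.0334,-0.0151,0],0.5]
    - [[0,0,0],0]

```text
t: 7.33
tcp_pos: [0.5594, -0.1798, 0.0744]
tcp_rot: [0.783, -3.041, 0.001]
wrist_force: [0.3, -0.4, 0.3]
finger_gap: 0.0003
gripper_force: 0.0
```

```bash
python3 - <<'E'
from h import *
dial()
E
```

```text
t 7.33 tcp [ 0.5594 -0.1798  0.0744] xang -151.1 z [-0.001 -0.001 -1.   ] F [ 0.3 -0.4  0.3] j [-0.31  0.44 -0.15  0.98 -0.   -0.81]
[(array([ 0.5268593 , -0.15631959]), 0.73, array([337., 226.]))] [(array([ 0.54158362, -0.19930524]), 0.77, array([238., 210.]))]
mark ang -70.4 r 0.0465
mark ang -71.1 r 0.0454
tcp rel axis along tool x,y -0.0175 -0.0374
```

First click confirmed: the mark went from -40.6° to about -70.8°. Second click: the same arc, 30° more.

Request:
servo_tool:
  plan:
    - [[0.0334,-0.0151,-0.003],0.5]
    - [[0.0334,-0.0151,-0.003],0.5]
    - [[0.0334,-0.0151,-0.003],0.5]
    - [[0.0334,-0.0151,-0.003],0.5]
    - [[0.0334,-0.0151,-0.003],0.5]
    - [[0.0334,-0.0151,-0.003],0.5]
    - [[0.0334,-0.0151,-0.003],0.5]
    - [[0.0334,-0.0151,-0.003],0.5]

```text
t: 8.15
tcp_pos: [0.5526, -0.1876, 0.0754]
tcp_rot: [-0.354, 3.12, 0.0]
wrist_force: [3.9, 1.0, -3.1]
finger_gap: 0.0004
gripper_force: 1.8
```

Request:
servo_tool:
  plan:
    - [[0.0334,-0.0151,-0.003],0.5]
    - [[0.0334,-0.0151,-0.003],0.5]
    - [[0.0334,-0.0151,-0.003],0.5]
    - [[0.0334,-0.0151,-0.003],0.5]
    - [[0.0334,-0.0151,-0.003],0.5]
    - [[0.0334,-0.0151,-0.003],0.5]
    - [[0.0334,-0.0151,-0.003],0.5]
    - [[0,0,0],0]

```text
t: 8.82
tcp_pos: [0.5429, -0.1933, 0.0763]
tcp_rot: [-0.03, -3.141, 0.0]
wrist_force: [-0.8, 0.6, -0.5]
finger_gap: 0.0
gripper_force: 0.0
```

```bash
python3 - <<'E'
from h import *
dial()
E
```

```text
t 8.82 tcp [ 0.5429 -0.1933  0.0763] xang 178.9 z [-0. -0. -1.] F [-0.8  0.6 -0.5] j [-0.34  0.42 -0.18  0.97 -0.   -0.32]
[(array([ 0.52558589, -0.15712181]), 0.93, array([334., 223.]))] [(array([ 0.51753292, -0.20092246]), 0.74, array([238., 209.]))]
mark ang -100.6 r 0.0462
mark ang -100.4 r 0.0445
tcp rel axis along tool x,y -0.0176 -0.0374
```

Second click confirmed (-100.5°). Third click.

Request:
servo_tool:
  plan:
    - [[0.0334,-0.0151,-0.001],0.5]
    - [[0.0334,-0.0151,-0.001],0.5]
    - [[0.0334,-0.0151,-0.001],0.5]
    - [[0.0334,-0.0151,-0.001],0.5]
    - [[0.0334,-0.0151,-0.001],0.5]
    - [[0.0334,-0.0151,-0.001],0.5]
    - [[0.0334,-0.0151,-0.001],0.5]
    - [[0.0334,-0.0151,-0.001],0.5]

```text
t: 9.63
tcp_pos: [0.533, -0.1965, 0.0767]
tcp_rot: [0.465, 3.105, -0.0]
wrist_force: [3.5, 0.2, -2.6]
finger_gap: 0.0001
gripper_force: 1.8
```

Request:
servo_tool:
  plan:
    - [[0.0334,-0.0151,-0.001],0.5]
    - [[0.0334,-0.0151,-0.001],0.5]
    - [[0.0334,-0.0151,-0.001],0.5]
    - [[0.0334,-0.0151,-0.001],0.5]
    - [[0.0334,-0.0151,-0.001],0.5]
    - [[0.0334,-0.0151,-0.001],0.5]
    - [[0.0334,-0.0151,-0.001],0.5]
    - [[0,0,0],0]

```text
t: 10.3
tcp_pos: [0.5215, -0.1966, 0.0769]
tcp_rot: [-0.841, -3.027, 0.0]
wrist_force: [0.2, -0.0, -0.7]
finger_gap: 0.0005
gripper_force: 0.0
```

```bash
python3 - <<'E'
from h import *
dial()
E
```

```text
t 10.3 tcp [ 0.5215 -0.1966  0.0769] xang 148.9 z [-0. -0. -1.] F [ 0.2 -0.  -0.7] j [-0.36  0.39 -0.22  0.95 -0.    0.18]
[(array([ 0.52552193, -0.15535995]), 0.85, array([337., 223.]))] [(array([ 0.49727851, -0.19177843]), 0.56, array([238., 213.]))]
mark ang -128.4 r 0.0463
mark ang -127.8 r 0.0461
tcp rel axis along tool x,y -0.0174 -0.0376
```

Third click: the mark is about -128 to -130°, well ahead of the finger, with no force on the tool. Fourth click.

Request:
servo_tool:
  plan:
    - [[0.0334,-0.0151,0],0.5]
    - [[0.0334,-0.0151,0],0.5]
    - [[0.0334,-0.0151,0],0.5]
    - [[0.0334,-0.0151,0],0.5]
    - [[0.0334,-0.0151,0],0.5]
    - [[0.0334,-0.0151,0],0.5]
    - [[0.0334,-0.0151,0],0.5]
    - [[0.0334,-0.0151,0],0.5]

```text
t: 11.12
tcp_pos: [0.5116, -0.1945, 0.0771]
tcp_rot: [1.254, 2.878, -0.0]
wrist_force: [3.0, -1.2, -2.2]
finger_gap: 0.0006
gripper_force: 1.8
```

Request:
servo_tool:
  plan:
    - [[0.0334,-0.0151,0],0.5]
    - [[0.0334,-0.0151,0],0.5]
    - [[0.0334,-0.0151,0],0.5]
    - [[0.0334,-0.0151,0],0.5]
    - [[0.0334,-0.0151,0],0.5]
    - [[0.0334,-0.0151,0],0.5]
    - [[0.0334,-0.0151,0],0.5]
    - [[0,0,0],0]

```text
t: 11.78
tcp_pos: [0.5012, -0.1889, 0.0769]
tcp_rot: [-1.596, -2.706, 0.0]
wrist_force: [-0.5, 0.5, 0.7]
finger_gap: 0.0002
gripper_force: 0.0
```

```bash
python3 - <<'E'
from h import *
dial()
E
```

```text
t 11.78 tcp [ 0.5012 -0.1889  0.0769] xang 118.9 z [-0. -0. -1.] F [-0.5  0.5  0.7] j [-0.36  0.36 -0.28  0.93 -0.    0.71]
[(array([ 0.52610247, -0.15634426]), 0.94, array([337., 226.]))] [(array([ 0.48343607, -0.17258827]), 0.65, array([239., 214.]))]
mark ang -158.1 r 0.0459
mark ang -159.2 r 0.0457
tcp rel axis along tool x,y -0.0172 -0.0378
```

Fourth click reached, at about -159°. I'll back off, lift and verify from above.

Request:
servo_tool:
  plan:
    - [[-0.2,0,0],0]
    - [[0,0,-0.9],0]
    - [[0,0,-0.9],0]
    - [[0,0,-0.9],0]
    - [[0,0,-0.9],0]
    - [[0,0,0],0]
    - [[0,0,0],0]

```text
t: 12.52
tcp_pos: [0.5067, -0.197, 0.2232]
tcp_rot: [1.592, 2.703, 0.001]
wrist_force: [-0.1, 0.2, -0.4]
finger_gap: -0.0001
gripper_force: 0.0
```

```bash
python3 - <<'E'
from h import *
c=dial("w3"); 
for n in("lever_tip","lift_unit"):
    for d in arm.landmark_of(c,n)[:1]: print(n,d["location"],round(d["p"],2),wonz(c,d["location"],Z[n]).round(4))
E
```

```text
t 12.52 tcp [ 0.5067 -0.197   0.2232] xang 119.0 z [ 0.004 -0.002 -1.   ] F [-0.1  0.2 -0.4] j [-0.37  0.27 -0.01  1.29 -0.    0.69]
[(array([ 0.52685191, -0.15541739]), 0.86, array([297., 157.]))] [(array([ 0.48037422, -0.17243341]), 0.77, array([244., 149.]))]
mark ang -159.6 r 0.0487
mark ang -159.9 r 0.0495
tcp rel axis along tool x,y -0.0269 -0.037
lift_unit [334.0, 85.5] 0.64 [ 0.5392 -0.0614  0.    ]
```

View pics/w3.png

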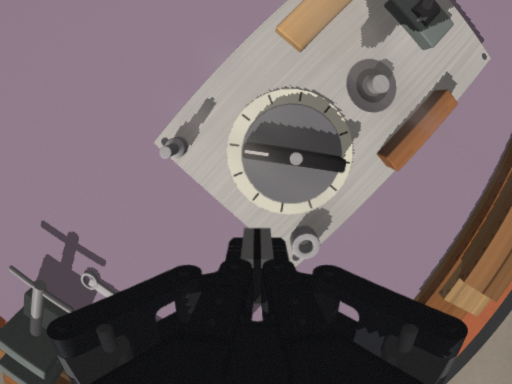

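The view confirms the mark (244,149) is four ticks clockwise of its start, with the nut, spare cutter and strip untouched. Now I'll move to behind the lever, with the tool x facing the robot.

Request:
servo_tool:
  plan:
    - [[0,0,0],-1]
    - [[0,0,0],-1]
    - [[0,0,0],-1]
    - [[0,0,0],-1]
    - [[0,0,0],-1]
    - [[0,0,0],-1]
    - [[0,0,0],-1]
    - [[0,0,0],-1]

```text
t: 13.43
tcp_pos: [0.5048, -0.1959, 0.2198]
tcp_rot: [-0.782, -3.041, -0.0]
wrist_force: [-0.1, 0.5, -0.0]
finger_gap: 0.0004
gripper_force: 0.0
```

Request:
servo_tool:
  plan:
    - [[0,0,0],-1]
    - [[0,0,0],-1]
    - [[0,0,0],-1]
    - [[0,0,0],-0.95]
    - [[0.269,0.961,0],0]
    - [[0.269,0.961,0],0]
    - [[0.269,0.961,0],0]
    - [[0.269,0.961,0],0]

```text
t: 14.1
tcp_pos: [0.4977, -0.0352, 0.2199]
tcp_rot: [-0.364, -3.119, 0.0]
wrist_force: [1.0, 0.1, -0.0]
finger_gap: -0.0001
gripper_force: 0.0
```

Request:
servo_tool:
  plan:
    - [[0.269,0.961,0],0]
    - [[0.269,0.961,0],0]
    - [[0.269,0.961,0],0]
    - [[0,0,0],0]
    - [[0,0,0],0]
    - [[0,0,0],0]

```text
t: 14.6
tcp_pos: [0.4932, 0.0831, 0.2202]
tcp_rot: [-0.36, -3.119, 0.001]
wrist_force: [-0.6, 0.8, 0.9]
finger_gap: -0.0
gripper_force: 0.0
```

```bash
python3 - <<'E'
from h import *
s,Rm=st(); c=arm.get_image("wrist"); cv2.imwrite("pics/w4.png",c["image"])
for d in arm.landmark_of(c,"lever_tip")[:2]+arm.search_frame(c,"lever_tip")[:1]:
    p=d.get("location"); 
    if p is not None:
        w=wonz(c,p,.137); print(p,round(d["p"],2),w.round(4),"in tool",(Rm.T@(w-s["tcp_pos"])).round(4))
    else: print(d)
E
```

```text
t 14.6 tcp [0.4932 0.0831 0.2202] xang 166.8 z [-0.001 -0.001 -1.   ] F [-0.6  0.8  0.9] j [ 0.17  0.2  -0.11  1.26 -0.    0.4 ]
```

View pics/w4.png

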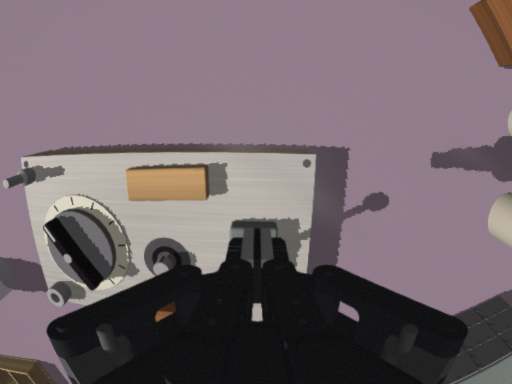

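The unit's edges are square to the image, and the lever block is centred at px 254, in line with the finger (257). I'll descend behind the ball and push along the tool's -x.

Request:
servo_tool:
  plan:
    - [[0,0,0.725],0]
    - [[0,0,0.725],0]
    - [[0,0,0.725],0]
    - [[-0.25,0,0],0]
    - [[-0.25,0,0],0]
    - [[-0.2,0,0],0]
    - [[-0.2,0,0],0]

```text
t: 15.33
tcp_pos: [0.531, 0.0743, 0.1358]
tcp_rot: [0.364, 3.118, 0.001]
wrist_force: [-3.0, -0.2, 0.8]
finger_gap: 0.0001
gripper_force: 0.8
```

Request:
servo_tool:
  plan:
    - [[-0.2,0,0],0]
    - [[-0.2,0,0],0]
    - [[-0.2,0,0],0]
    - [[-0.2,0,0],0]
    - [[-0.2,0,0],0]
    - [[-0.2,0,0],0]
    - [[0,0,0],0]

```text
t: 15.92
tcp_pos: [0.577, 0.0636, 0.1337]
tcp_rot: [0.363, 3.12, -0.0]
wrist_force: [-0.3, -0.8, 1.1]
finger_gap: 0.0002
gripper_force: 0.0
```

```bash
python3 - <<'E'
from h import *
s,Rm=st(); print((Rm.T@(s["tcp_pos"]-[.4932,.0831,.2202])).round(4))
c=arm.get_image("scene"); cv2.imwrite("pics/s2.png",cv2.resize(c["image"][130:290,170:350],None,fx=4,fy=4,interpolation=cv2.INTER_CUBIC)[:600])
for d in arm.landmark_of(c,"lever_tip")[:1]: print(d,onz(c,d["location"],.137), "expected end px",proj(c,[.580+.0374,.0625-.0087,.137]),"start",proj(c,[.543,.071,.137]))
E
```

```text
t 15.92 tcp [0.577  0.0636 0.1337] xang 166.7 z [ 0.001 -0.    -1.   ] F [-0.3 -0.8  1.1] j [ 0.11  0.38 -0.08  1.11 -0.    0.34]
[-0.0859  0.0003  0.0866]
{'location': [296.9, 187.0], 'p': 0.52} [0.585888   0.07919813 0.137     ] expected end px [np.float64(299.0390783018634), np.float64(193.77574363690468)] start [np.float64(284.90195085171365), np.float64(183.1382158484342)]
```

View pics/s2.png

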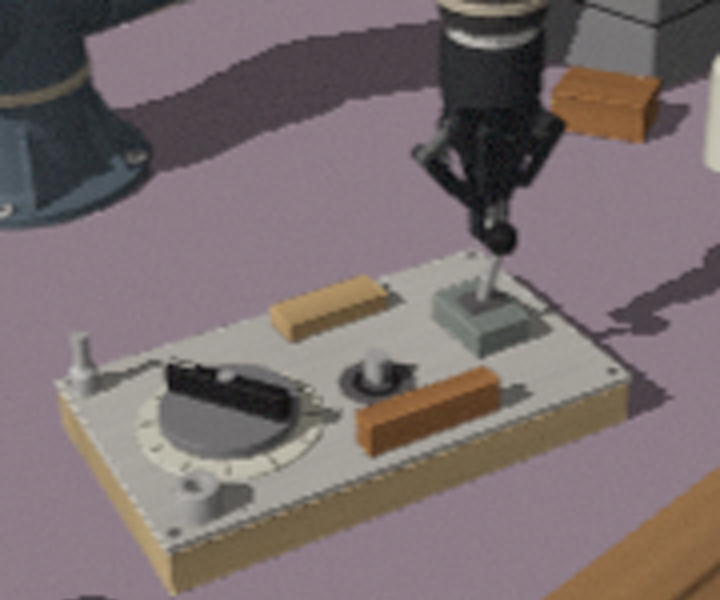

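The scene view shows the ball at crop (500,237), past upright and leaning away; the dial bar has not moved. I'll continue gently to the stop.

Request:
servo_tool:
  plan:
    - [[-0.1,0,0],0]
    - [[-0.1,0,0],0]
    - [[-0.1,0,0],0]
    - [[-0.1,0,0],0]
    - [[0,0,0],0]

```text
t: 16.43
tcp_pos: [0.5888, 0.0605, 0.1333]
tcp_rot: [-0.361, -3.116, -0.0]
wrist_force: [-9.1, 2.0, 2.1]
finger_gap: 0.0003
gripper_force: 4.5
```

Request:
servo_tool:
  plan:
    - [[-0.08,0,0],0]
    - [[0,0,0],0]
    - [[0,0,0],0]

```text
t: 16.68
tcp_pos: [0.5893, 0.0603, 0.1331]
tcp_rot: [-0.36, -3.111, -0.001]
wrist_force: [-19.0, 6.1, 9.0]
finger_gap: -0.0003
gripper_force: 10.0
```

```bash
python3 - <<'E'
from h import *
st(); c=arm.get_image("scene")
for d in arm.landmark_of(c,"lever_tip")[:1]: print(d,onz(c,d["location"],.137))
E
```

```text
t 16.68 tcp [0.5893 0.0603 0.1331] xang 166.8 z [-0.009  0.002 -1.   ] F [-19.    6.1   9. ] j [ 0.1   0.41 -0.04  1.13  0.    0.33]
{'location': [297.8, 190.8], 'p': 0.48} [0.60314769 0.06413987 0.137     ]
```

Firm stop: the force doubled with no motion. I'll back off, lift and check.

Request:
servo_tool:
  plan:
    - [[0.3,0,0],0]
    - [[0.8,0,0],0]
    - [[0.8,0,0],0]
    - [[0,0,-0.9],0]
    - [[0,0,-0.9],0]
    - [[0.9,0,-0.3],0]
    - [[0,0,0],0]
    - [[0,0,0],0]

```text
t: 17.45
tcp_pos: [0.4851, 0.0855, 0.2195]
tcp_rot: [0.361, 3.118, 0.001]
wrist_force: [0.5, -0.4, 0.5]
finger_gap: 0.0
gripper_force: 0.0
```

```bash
python3 - <<'E'
from h import *
st()
c=arm.get_image("scene"); 
P=np.array([.580,.0625]); 
for d in arm.landmark_of(c,"lever_tip")[:1]: print(d["location"],onz(c,d["location"],.137))
for q in(.7,.8,.9,1.0):
    a=q-.5; print(q,np.round(proj(c,[P[0]+.08*np.sin(a)*.974,P[1]-.08*np.sin(a)*.228,.067+.08*np.cos(a)]),1))
a=cv2.resize(c["image"][150:280,185:335],None,fx=4,fy=4,interpolation=cv2.INTER_CUBIC)
cv2.imwrite("pics/s3.png",a)
m=c["image"][165:215,280:320].max(2)<40; ys,xs=np.where(m); print("dark centroid",xs.mean()+280,ys.mean()+165,len(xs))
w=arm.get_image("wrist")
for n in("dial_axis","dial_mark","lever_tip"):
    for d in arm.landmark_of(w,n)[:1]: print(n,wonz(w,d["location"],Z[n]),d["p"])
E
```

```text
t 17.45 tcp [0.4851 0.0855 0.2195] xang 166.8 z [ 0.003  0.    -1.   ] F [ 0.5 -0.4  0.5] j [ 0.17  0.19 -0.13  1.25 -0.    0.41]
[299.6, 192.0] [0.61171869 0.06264969 0.137     ]
0.7 [294.8 188.1]
0.8 [296.2 189.8]
0.9 [297.7 191.7]
1.0 [299.  193.7]
dark centroid 297.1666666666667 192.33333333333334 36
dial_mark [ 0.48150182 -0.17457455  0.086     ] 0.87
```

View pics/s3.png

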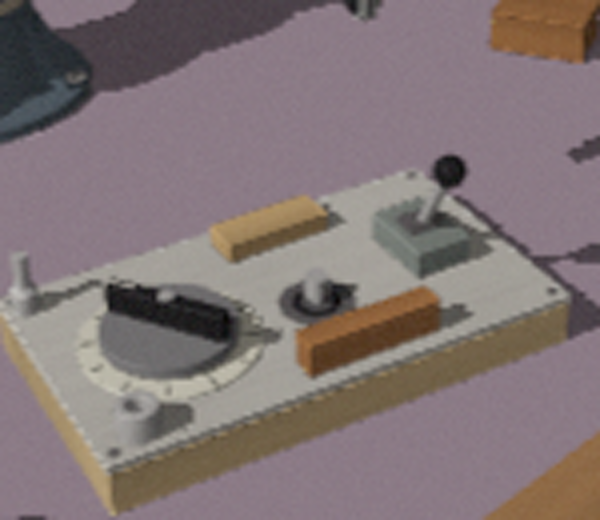

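```bash
python3 - <<'E'
from h import *
st()
def ball(c,img,x,y,z0):
    k=int(img is None); im=c["image"] if k else img
    # match dark disc of the projected size
    q=rot(c).T@(np.array(z0)-c["xyz"]); r=c["fx"]*.013/-q[2]
    g=cv2.resize(im,None,fx=4,fy=4,interpolation=cv2.INTER_CUBIC).max(2).astype(np.float32)
    g=np.minimum(g,120); n=int(4*r*1.5)*2+1; yy,xx=np.mgrid[:n,:n]-n//2; d=np.hypot(xx,yy)
    T=np.where(d<4*r,0,100).astype(np.float32); M=cv2.matchTemplate(g,T,cv2.TM_CCOEFF_NORMED)
    h=n//2; cx,cy=int(4*x)-h,int(4*y)-h; w=24; sub=M[cy-w:cy+w,cx-w:cx+w]; j=np.unravel_index(sub.argmax(),sub.shape)
    return [(cx-w+j[1]+h-1.5)/4,(cy-w+j[0]+h-1.5)/4],sub.max()
cs=arm.get_image("scene"); cd=arm.get_image("side")
e=[.617,.054,.137]; s=[.543,.071,.137]
def tri(p1,p2):
    (o1,d1),(o2,d2)=ray(cs,p1),ray(cd,p2); t=np.linalg.lstsq(np.c_[d1,-d2],o2-o1,rcond=None)[0]; a,b=o1+t[0]*d1,o2+t[1]*d2; return (a+b)/2,np.linalg.norm(a-b)
S0=ball(cs,cv2.imread("pics/scene0.png"),285,182,s); D0=ball(cd,cv2.imread("pics/side0.png"),237.5,193,s)
S1=ball(cs,None,297.3,192.7,e); D1=ball(cd,None,*proj(cd,e),e)
print(S0,D0,S1,D1,proj(cd,e)); a,ea=tri(S0[0],D0[0]); b,eb=tri(S1[0],D1[0]); print(a,ea,b,eb,b-a,np.linalg.norm((b-a)[:2]))
cv2.imwrite("pics/side1c.png",cv2.resize(cd["image"][120:260,170:340],None,fx=4,fy=4,interpolation=cv2.INTER_CUBIC))
E
```

```text
t 17.75 tcp [0.4853 0.085  0.217 ] xang 166.7 z [-0.001 -0.    -1.   ] F [ 0.3  0.8 -0.2] j [ 0.17  0.19 -0.13  1.25 -0.    0.41]
([np.float64(284.625), np.float64(181.625)], np.float32(0.92531586)) ([np.float64(238.875), np.float64(193.625)], np.float32(0.6804793)) ([np.float64(296.875), np.float64(192.375)], np.float32(0.92958516)) ([np.float64(222.875), np.float64(185.875)], np.float32(0.8403432)) [np.float64(220.41235725750792), np.float64(185.26797773717556)]
[0.53836793 0.07149559 0.14098388] 0.004355883791652795 [0.60767615 0.05424116 0.13771321] 0.0009973800150291788 [ 0.06930822 -0.01725443 -0.00327067] 0.07142369689445249
```

View pics/side1c.png

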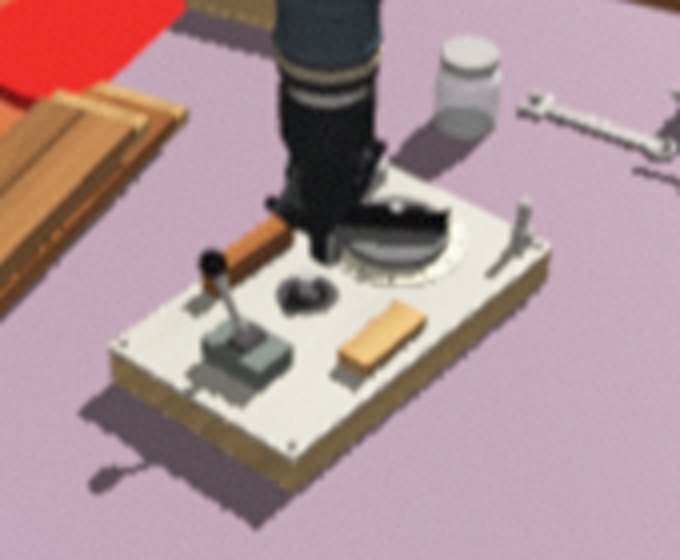

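The side view shows the ball at crop (212,263), leaning fully away at height 0.1377 m (the stop is at 0.137 m). The dial and the loose parts on the plate are in place, and the robot is clear. Handing in.

```bash
python3 -c "
from plant import arm
print(arm.close_job())"
```

```text
the job is handed in; nothing more can be done
None
```

I turned the dial clockwise four clicks (the camera showed the mark moving from about -40.6° to -159.6°), then pushed the locking lever away from the robot until it met a firm stop. Nothing else looked disturbed, the arm was clear, and the job went in at about 18 s; the verdict was not shown.

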